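Clip the carousel onto the sample divider's spindle

TASK

The carousel disc of the sample divider still needs its retaining clip, which lies loose on the disc. Pick up the fork tool from its tray and with its two prongs push the clip sideways onto the spindle's groove until it has snapped fully home, without touching the clip with the gripper; then lay the fork back in the tray. Leave the two sample jars where they stand.

Things in the scene. Friction and masses are not known exactly. Their poses are not given: they have to be found in the camera images.
- fork_grip (a point): Fork tool, 118 mm long, about 160 g: grey plastic bar handle, steel two-pronged foot. This point: middle of the handle; x along the handle to the prongs, z up. Handle 18 mm wide (y), 20 mm high, straight from x = -40 to +36 mm. It stands level in the tray on its foot and on a 26 mm wide heel at x -52 to -40; its underside is 30 mm below this point.
- fork_tips (a point): The foot of the fork: this point lies midway between the two blunt prong tips, 5 mm above the tool's underside, 66 mm ahead of (x) and 25 mm below fork_grip; same axes. Prongs 18 mm long, 8 mm wide, 10 mm high, straight, 22 mm gap between them, joined behind by a 38 mm wide, 10 mm high cross-piece.
- clip_eye (a point): Dark steel split clip, 50 g, 6 mm thick, 46 mm long, flat on the disc, mouth roughly towards the spindle. This point: middle of the eye that closes round the groove, half-way up; x out of the mouth, z up. Two sprung arms, 38 mm over all, reach to x = +17 mm with lugs 10 mm apart at x = +7 behind a flared mouth. They spread and snap past the groove at about 10 N of push.
- clip_back (a point): Middle of the rear face of the clip's 42 mm wide back bar, 17 mm behind (-x) clip_eye; same axes. From here a 16 mm wide, 12 mm long tail runs on to -x, leaving a flat 13 mm shoulder on either side; the prongs go astride the tail and push on these shoulders. Home, this point is 17 mm (within 2 mm) from the spindle's axis, any heading, and the back bar stops against the groove.
- groove (a point): Middle of the groove, half-way up, of the upright steel spindle in the centre of the white sample divider's flat round disc. Groove 14 mm in diameter, 7.5 mm high; its lower side is the disc's top, 3.75 mm below this point, 60 mm above the table. The cap above is 22 mm in diameter and ends 13.8 mm above this point. x: the divider's x axis.
- divider: White sample divider, fixed; origin on the table below the spindle. Housing 210 mm square, disc 200 mm in diameter, its top 60 mm up. The clip lies on the disc on the -x side of the spindle; at x = 105 to 160 mm stands a grey console, 85 mm high. A loose black stopper stands on the disc on the +x side.
- tray: Shallow blue tool tray, fixed, 240 mm (x) by 190 mm (y), walls 12 mm high. The origin is the centre of its underside; its inner floor is 4 mm above it. The fork lies in the -y half with its prongs roughly to +x, a screwdriver in the +y half.
- jar1_mid (a point): Amber sample jar with a white cap, 60 mm in diameter, 90 mm high; its middle.
- jar2_mid (a point): The second, equal sample jar; its middle.

How it is judged:
By the outcome, as a careful person would: the job done as asked, in the order asked, and still so for the second after the job is handed in, with the robot touching nothing.
It also fails if it takes over 48 s, if anything falls off the work surface, if the arm or the gripper's body presses on something with over 40 N, if the wrist force passes 120 N, or if a joint passes its speed limit or range.

ROBOT

A 7-joint arm with a two-finger parallel gripper is mounted at the origin on the work surface. World frame = base frame: x ahead of the robot, y to its left, z up, the work surface at z = 0. Lengths are in m, angles in rad, forces in N, time in s.
With the tool pointing down it reaches from about 0.4 to 0.85 m from the base axis. Payload 10.4 kg.
Tool frame: the origin (TCP) lies between the finger pads; the fingertips stand 11 mm ahead of it and the grasp point (between the pads) lies 8 mm behind it (tip_reach is the distance from the TCP to the fingertips, in m); z points along the fingers, y is the line along which they close (so a half turn about z gives the same grasp; the last joint's range is limited). The gripper opens to 85 mm and grips with 20 to 120 N. Pads are 22 mm wide; open, the fingers measure 114 mm over their backs; the gripper's body (76 mm by 85 mm) begins 54 mm behind the grasp point. The pads swing forward as they close: fully open they stand 13 mm farther back than shut.
Start: joints at [1.299, 0.332, -0.065, 1.46, 0.022, 1.35, -0.088], TCP at [0.154, -0.606, 0.242] pointing down, gripper open.
Joint ranges: [-2.6, 2.6], [-0.5, 2.12], [-1.47, 1.34], [0.16, 2.42], [-1.27, 4.41], [0.06, 2.06], [-2.6, 2.6]. Speed limits (rad/s): [2.22, 2.22, 2.79, 2.79, 3.14, 3.14, 3.14].

INTERFACE

Orientations are given as a unit quaternion [x, y, z, w].
In Python, from workcell import * gives the robot as it stands.
- The arm moves only by the shell command python3 -m inch 'ROWS' [OPENING] [FORCE]. ROWS is JSON, a list of rows, each an object with "slide": the shift along the world's x, y, z in m, a list of three; "yaw": the turn about the world's z in rad. A call has 1 to 20 rows; each row is the pose to reach, as a shift and turn from the pose commanded when the call began; what a row does not reach only later rows make up. A row lasts 1/12 s, in which the tool goes at most 41.7 mm and 7.16 degrees, less where a joint would pass 70% of its speed; a pose out of reach is approached as far as the arm can. A call with a gripper value outside its range is refused whole. OPENING is the closure in counts, from 0 (fully open) to 255 (shut), set as the call begins (- or left out, the last holds). The fingers move at their own pace and stop on an object; FORCE is the grip in N (left out, the last holds). Time passes only in rows, so rows that repeat a pose let the fingers close. It gives the time, the measured TCP pose, the force, the opening and the grip force at its end, in the units of the state.
- get_obs(): the state, without advancing time (a new reading comes with each control period).
- camera(name): name is "scene" or "top" or "wrist"; returns a dict with "frame" (384x512x3 uint8, red, green, blue), "fx", "fy", "cx", "cy" (pixels), "k1" (the pictures are not rectified: a ray, as slopes to the right and down, at radius r is drawn at 1 + k1 r^2 times it, then the intrinsics apply), "extrinsics" (4x4, takes a point from world to camera coordinates). Camera axes: x right, y down, z forward; pixel columns grow to the right and rows downward; lengths in m; the calibration is good to about 2 mm. A picture is of the moment at which its call begins. There is no depth.
- hand_in(): hands the job in; it is judged then, once.
The state is a dict: "clock": time; "joint_pos": joint angles; "joint_velocities": joint speeds; "tau": joint torques, N m; "position": TCP position; "ee_rot": TCP orientation; "ft_force": force on the tool from outside, world axes, zero at the start; "torque": the same for the moment, N m; "grip_width": opening from 0.0 (shut) to 1.0 (fully open); "grasp_force": force on a finger pad.
Only numpy, scipy, OpenCV 4.12 (cv2) and the standard library are available. Lean on these libraries where they do the work, as an engineer would, in place of code of your own. Each camera call takes 0.05 s, during which the arm holds its last target. There are 200 camera calls.

## Working session

There is one attempt and no reset: what is moved stays moved. The work goes in short steps, Python scripts to look and compute and a shell command to move; the robot and the scene stay as the last step left them, time stands still between calls to the robot, and variables do not carry over. Pictures are saved under pics/ and viewed, at most 10 in all, crops included, and the job is handed in when it is done.

```bash
mkdir -p pics; cat > h.py <<'E'
from workcell import *
import numpy as np, cv2
def snap(name,fn,crop=None,s=1):
    c=camera(name); im=c["frame"][:,:,::-1]
    np.save('pics/'+name+'.npy',c,allow_pickle=True)
    save(im,fn,crop,s); return c
def save(im,fn,crop=None,s=1):
    if crop: im=im[crop[1]:crop[3],crop[0]:crop[2]]
    cv2.imwrite('pics/'+fn,cv2.resize(im,None,fx=s,fy=s,interpolation=cv2.INTER_CUBIC))
def load(name): return np.load('pics/'+name+'.npy',allow_pickle=True).item()
def p2w(c,u,v,z):
    d=np.array([(u-c["cx"])/c["fx"],(v-c["cy"])/c["fy"]]); s=d.copy()
    for _ in range(30): s=d/(1+c["k1"]*(s@s))
    E=np.array(c["extrinsics"]);R,t=E[:3,:3],E[:3,3]
    o=-R.T@t; r=R.T@np.array([s[0],s[1],1.]); return o+r*(z-o[2])/r[2]
def w2p(c,p):
    E=np.array(c["extrinsics"]); q=E[:3,:3]@np.array(p)+E[:3,3]; s=q[:2]/q[2]; s=s*(1+c["k1"]*(s@s))
    return s*[c["fx"],c["fy"]]+[c["cx"],c["cy"]]
E
python3 - <<'E'
from h import *
for n in ("top","scene","wrist"):
    c=snap(n,n+'0.png',s=1.5); E=np.array(c["extrinsics"]); print(n,c["fx"],c["k1"],-E[:3,:3].T@E[:3,3])
print(get_obs())
E
```

```text
top 350.04111013847586 -0.023028912120987895 [ 0.51038318 -0.02159653  0.84430738]
scene 410.9526267512489 0.014744082108610067 [ 1.14295717 -0.74854938  0.67712674]
wrist 283.82302038936155 0.0050877604467153255 [ 0.23041618 -0.5869144   0.37323471]
{'clock': 0.15, 'joint_pos': array([ 1.2993709 ,  0.33272505, -0.0647467 ,  1.46072107,  0.02159196,
        1.34991028, -0.08849248]), 'joint_velocities': array([ 5.90539208e-04, -1.46337571e-03,  1.68949215e-03, -3.27861774e-03,
       -3.85982230e-04, -9.52702714e-04,  9.47106474e-06]), 'tau': array([ 1.06984866e-03, -6.25826955e+01,  4.93936404e-02, -3.91846561e+01,
        1.62428134e-02,  7.58484181e-03,  5.37692915e-05]), 'position': array([ 0.15388096, -0.60548621,  0.24171289]), 'ee_rot': array([ 9.92266464e-01,  1.24124854e-01, -7.74219542e-05, -5.28753264e-04]), 'ft_force': array([ 0.12010573,  0.0097175 , -0.22266175]), 'torque': array([ 0.03246244, -0.05487816,  0.03851922]), 'grasp_force': 0.0, 'grip_width': 1.0026694720867377}
```

View pics/top0.png

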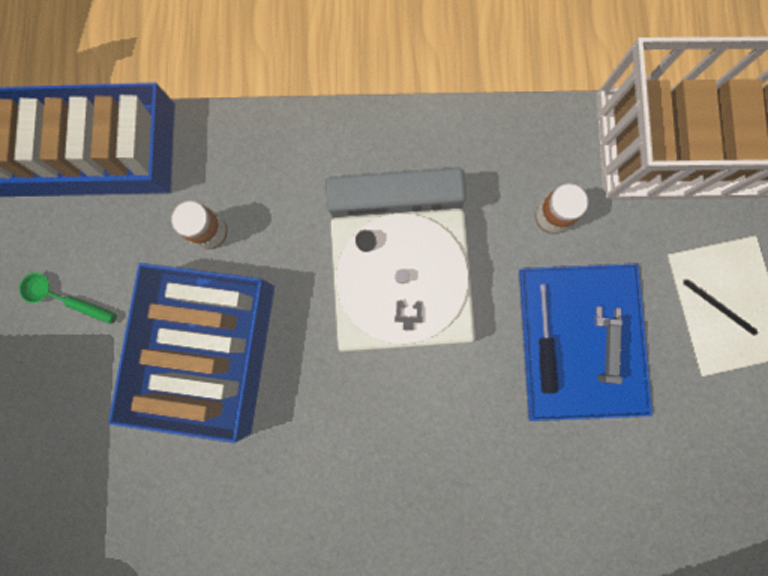

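View pics/scene0.png

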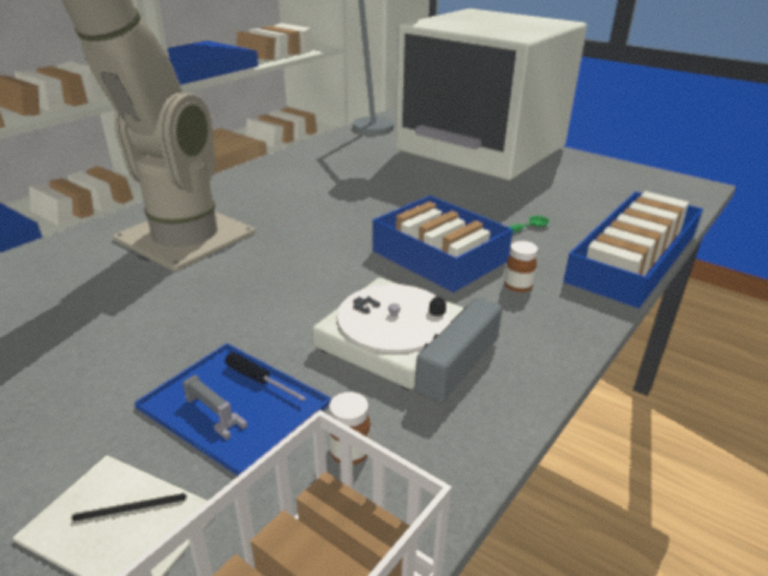

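The top view shows the fork at about (609,345), the clip at (408,315) and the spindle at (403,275), all in 1.5x pixels. Image up is +x. Next I'll enlarge both areas.

```bash
python3 - <<'E'
from h import *
im=load("top")["frame"][:,:,::-1]
a=cv2.resize(im[170:240,235:305],None,fx=8,fy=8,interpolation=cv2.INTER_CUBIC)[:, :400*1]
a=cv2.resize(im[172:232,245:295],None,fx=8,fy=8,interpolation=cv2.INTER_CUBIC)
b=cv2.resize(im[198:258,385:435],None,fx=8,fy=8,interpolation=cv2.INTER_CUBIC)
cv2.imwrite('pics/zoom.png',np.hstack([a,b]))
E
```

```text
(no output)
```

View pics/zoom.png

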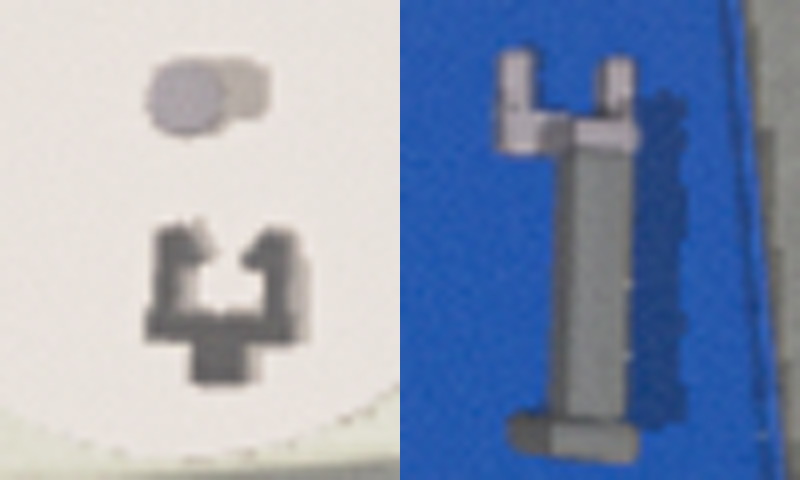

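The zoom shows the spindle cap at (187,97) and the clip with its mouth pointing up. The clip's tail ends at (221,385) and its shoulders are on the line y≈341. The fork handle top runs from (604,150) to (597,418), and its prong tips are at (519,50) and (620,57).

```bash
python3 - <<'E'
from h import *
c=load("top"); np.set_printoptions(precision=4,suppress=True)
def A(x,y,z): return p2w(c,(x+.5)/8-.5+245,(y+.5)/8-.5+172,z)
def B(x,y,z): return p2w(c,(x+.5-400)/8-.5+385,(y+.5)/8-.5+198,z)
print("cap",A(187,97,.0776))
for n,p in dict(tail=(221,385),shL=(147,341),shR=(297,343),tipL=(153,228),tipR=(297,228)).items(): print(n,A(*p,.066))
f,r=B(604,150,.044),B(597,418,.044); print("handle",f,r,np.arctan2(*(f-r)[1::-1]),np.linalg.norm(f-r))
print("prongs",B(517,50,.014),B(620,58,.014))
print("foot edges",B(505,110,.014),B(638,130,.014))
o=get_obs(); from scipy.spatial.transform import Rotation as R
print(R.from_quat(o["ee_rot"]).as_matrix())
s=lambda u,v,z:p2w(load("scene"),u/1.5,v/1.5,z)
print("scene cap",s(394,307,.0776))
for u,v in ((521,266),(520,518),(638,264),(653,413)): print(p2w(c,u/1.5,v/1.5,.012))
for u,v in ((190,219),(569,200)):print("jar",p2w(c,u/1.5,v/1.5,.09))
print("div",*[p2w(c,u/1.5,v/1.5,.055)[:2] for u,v in((338,350),(474,341),(327,180),(464,169))])
E
```

```text
cap [ 0.6241 -0.027   0.0776]
tail [ 0.5449 -0.0355  0.066 ]
shL [ 0.5574 -0.0151  0.066 ]
shR [ 0.5564 -0.0567  0.066 ]
tipL [ 0.5889 -0.0171  0.066 ]
tipR [ 0.5884 -0.0573  0.066 ]
handle [ 0.5498 -0.3501  0.044 ] [ 0.4744 -0.3437  0.044 ] -0.08470350273442334 0.07570541462221038
prongs [ 0.5813 -0.3384  0.014 ] [ 0.5785 -0.3688  0.014 ]
foot edges [ 0.5635 -0.3338  0.014 ] [ 0.5571 -0.3729  0.014 ]
[[ 0.9692  0.2463 -0.0003]
 [ 0.2463 -0.9692  0.001 ]
 [-0.     -0.0011 -1.    ]]
scene cap [ 0.6272 -0.0288  0.0776]
[ 0.6468 -0.2183  0.012 ]
[ 0.2591 -0.2022  0.012 ]
[ 0.6477 -0.4059  0.012 ]
[ 0.4134 -0.4142  0.012 ]
jar [0.7113 0.2868 0.09  ]
jar [ 0.7316 -0.2746  0.09  ]
div [0.516  0.0699] [ 0.5272 -0.1336] [0.7794 0.0876] [ 0.7937 -0.126 ]
```

```bash
P='{"slide":[0.36,0.259,-0.1],"yaw":-0.334}'; python3 -m inch '[{"slide":[0.04,0.03,0],"yaw":-0.08},{"slide":[0.08,0.055,-0.01],"yaw":-0.16},{"slide":[0.11,0.08,-0.02],"yaw":-0.25},{"slide":[0.14,0.1,-0.03],"yaw":-0.334},{"slide":[0.17,0.12,-0.04],"yaw":-0.334},{"slide":[0.2,0.145,-0.05],"yaw":-0.334},{"slide":[0.23,0.165,-0.06],"yaw":-0.334},{"slide":[0.26,0.187,-0.07],"yaw":-0.334},{"slide":[0.29,0.21,-0.08],"yaw":-0.334},{"slide":[0.32,0.23,-0.09],"yaw":-0.334},{"slide":[0.345,0.248,-0.1],"yaw":-0.334},{"slide":[0.36,0.259,-0.1],"yaw":-0.334},{"slide":[0.36,0.259,-0.1],"yaw":-0.334},{"slide":[0.36,0.259,-0.1],"yaw":-0.334},{"slide":[0.36,0.259,-0.1],"yaw":-0.334}]' 110 100
python3 - <<'E'
from h import *
c=snap("wrist","w1.png",s=1.5); print(w2p(c,[.5139,-.347,.044])*1.5,w2p(c,[.5797,-.3526,.014])*1.5, get_obs()["position"])
E
```

```text
clock: 1.4
position: [0.5132, -0.3476, 0.1422]
ee_rot: [0.999, -0.043, -0.0, 0.0]
ft_force: [-0.6, -0.5, -0.7]
grip_width: 0.567
grasp_force: 0.0
[387.01290052 294.80504193] [386.97685559 172.40481985] [ 0.51289353 -0.34803173  0.14238839]
```

View pics/w1.png

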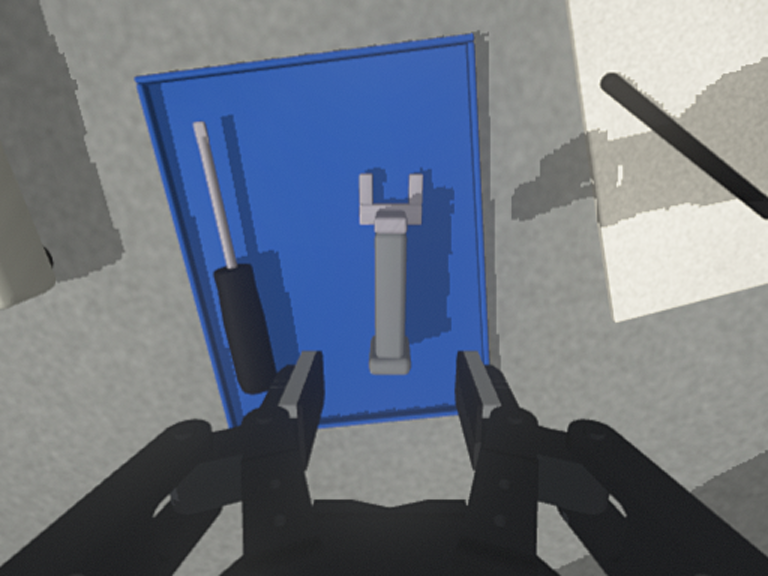

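The wrist view shows the fork upright in the image, with its handle centre near (390,294) and its prongs at y≈172. That matches the estimate to within about 2 mm in y, so I'll descend and grip.

```bash
python3 -m inch '[{"slide":[0,-0.001,-0.03],"yaw":0},{"slide":[0,-0.001,-0.06],"yaw":0},{"slide":[0,-0.001,-0.09],"yaw":0},{"slide":[0,-0.001,-0.105],"yaw":0},{"slide":[0,-0.001,-0.115],"yaw":0},{"slide":[0,-0.001,-0.115],"yaw":0},{"slide":[0,-0.001,-0.115],"yaw":0}]'
python3 -m inch '[{"slide":[0,0,0],"yaw":0},{"slide":[0,0,0],"yaw":0},{"slide":[0,0,0],"yaw":0},{"slide":[0,0,0],"yaw":0},{"slide":[0,0,0],"yaw":0},{"slide":[0,0,0],"yaw":0},{"slide":[0,0,0],"yaw":0},{"slide":[0,0,0],"yaw":0}]' 255 100
```

```text
clock: 2.03
position: [0.5137, -0.3486, 0.028]
ee_rot: [0.999, -0.043, 0.0, 0.0]
ft_force: [0.1, 0.7, 0.1]
grip_width: 0.565
grasp_force: 0.0
clock: 2.7
position: [0.5147, -0.3484, 0.0291]
ee_rot: [0.999, -0.043, 0.001, 0.001]
ft_force: [-0.6, 0.6, 6.2]
grip_width: 0.189
grasp_force: 98.3
```

```bash
python3 -m inch '[{"slide":[0,0,0.02],"yaw":0},{"slide":[0,0,0.05],"yaw":0},{"slide":[0,0.01,0.085],"yaw":0},{"slide":[-0.005,0.04,0.095],"yaw":0},{"slide":[-0.01,0.07,0.095],"yaw":0.02},{"slide":[-0.015,0.1,0.095],"yaw":0.04},{"slide":[-0.02,0.13,0.095],"yaw":0.055},{"slide":[-0.025,0.16,0.095],"yaw":0.055},{"slide":[-0.03,0.19,0.095],"yaw":0.055},{"slide":[-0.035,0.22,0.095],"yaw":0.055},{"slide":[-0.04,0.25,0.095],"yaw":0.055},{"slide":[-0.045,0.28,0.09],"yaw":0.055},{"slide":[-0.049,0.3,0.085],"yaw":0.055},{"slide":[-0.049,0.31,0.085],"yaw":0.055},{"slide":[-0.049,0.314,0.085],"yaw":0.055},{"slide":[-0.049,0.314,0.085],"yaw":0.055},{"slide":[-0.049,0.314,0.085],"yaw":0.055},{"slide":[-0.049,0.314,0.085],"yaw":0.055}]'
python3 - <<'E'
from h import *
c=snap("wrist","w2.png",s=1.5); o=get_obs(); print(o["position"],o["grasp_force"],o["ft_force"])
for p in ([.6241,-.027,.0776],[.5569,-.036,.066],[.530,-.036,.097]): print(w2p(c,p)*1.5)
t=camera("top"); im=t["frame"][:,:,::-1]; save(im,"t2.png",(215,150,315,230),6)
np.save('pics/top2.npy',t,allow_pickle=True)
E
```

```text
clock: 4.2
position: [0.4653, -0.0352, 0.1126]
ee_rot: [1.0, -0.016, 0.0, 0.0]
ft_force: [0.9, 0.7, -1.4]
grip_width: 0.192
grasp_force: 97.8
[ 0.46518531 -0.03512579  0.1124533 ] 97.84919857978821 [-0.09314933 -0.26089074 -1.72004066]
[ 345.2529022  -115.00876366]
[382.22378108 116.66913837]
[383.7626088  194.82695082]
```

View pics/w2.png

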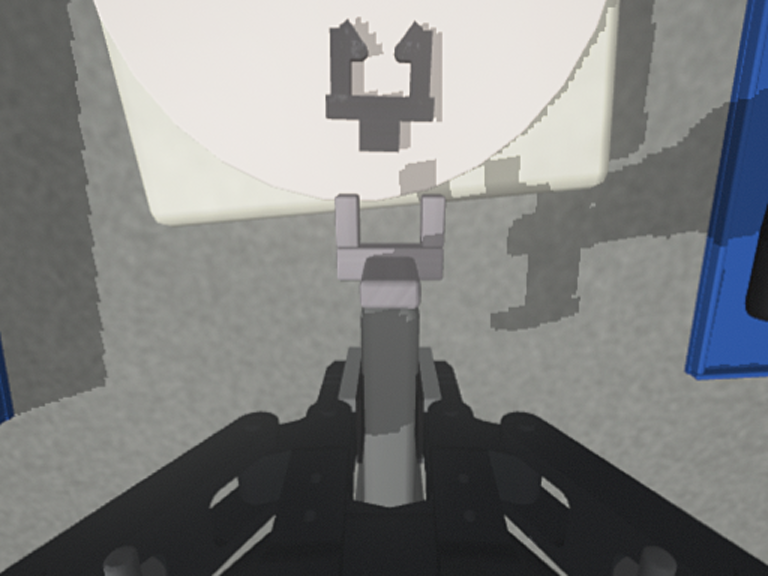

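The wrist view shows the prong tips centred at (390,195), the clip's tail centred at (380,150) and its shoulders at y≈119. Headings match, so the fork needs to go about 3 mm to +y. I'll lower it and slide it astride the tail.

```bash
python3 -m inch '[{"slide":[0,0.003,-0.01],"yaw":0},{"slide":[0,0.003,-0.02],"yaw":0},{"slide":[0,0.003,-0.026],"yaw":0},{"slide":[0,0.003,-0.026],"yaw":0},{"slide":[0.006,0.003,-0.026],"yaw":0},{"slide":[0.012,0.003,-0.026],"yaw":0},{"slide":[0.018,0.003,-0.026],"yaw":0},{"slide":[0.021,0.003,-0.026],"yaw":0},{"slide":[0.021,0.003,-0.026],"yaw":0},{"slide":[0.021,0.003,-0.026],"yaw":0}]'
python3 - <<'E'
from h import *
c=snap("wrist","w3.png",(100,0,400,200),2.5); o=get_obs(); print(o["position"],o["ft_force"])
t=camera("top"); np.save('pics/top3.npy',t,allow_pickle=True)
save(t["frame"][:,:,::-1],"t3.png",(235,165,305,235),8)
E
```

```text
clock: 5.13
position: [0.486, -0.0307, 0.0862]
ee_rot: [1.0, -0.015, -0.0, -0.0]
ft_force: [-0.4, 0.2, -1.4]
grip_width: 0.188
grasp_force: 97.7
[ 0.48580572 -0.03074295  0.08619084] [ 0.11753769  0.02362667 -0.71821343]
```

View pics/w3.png

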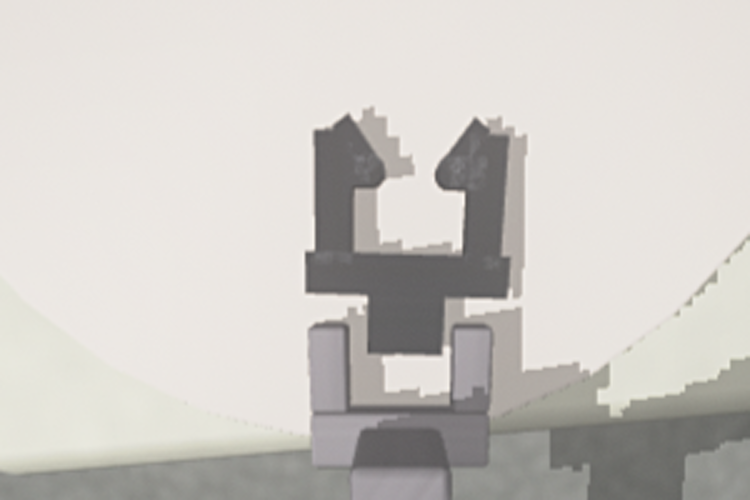

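View pics/t3.png

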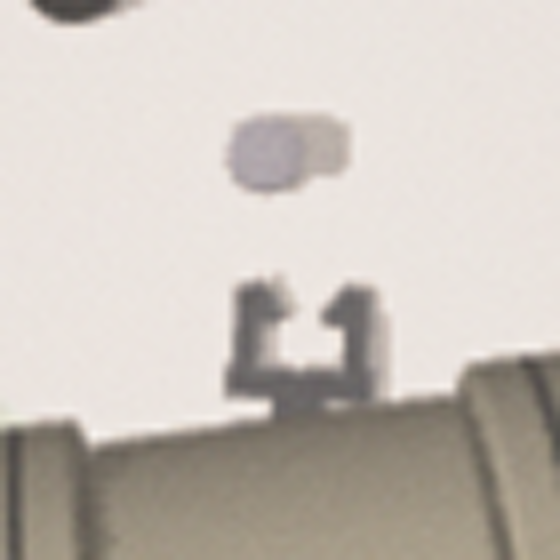

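The prongs are astride the tail: tail centre x≈406 against gap centre 400, with shoulders about 6 mm ahead. The spindle lies to the left (+y). Next I push while turning the clip gently towards it, then check just before the mouth reaches the groove.

```bash
python3 -m inch '[{"slide":[0.003,0,0],"yaw":0},{"slide":[0.006,0,0],"yaw":0},{"slide":[0.009,-0.001,0],"yaw":0.022},{"slide":[0.0125,-0.002,0],"yaw":0.045},{"slide":[0.0158,-0.0032,0],"yaw":0.068},{"slide":[0.0191,-0.0043,0],"yaw":0.09},{"slide":[0.0225,-0.0055,0],"yaw":0.113},{"slide":[0.0259,-0.0066,0],"yaw":0.135},{"slide":[0.029,-0.0077,0],"yaw":0.16},{"slide":[0.029,-0.0077,0],"yaw":0.16},{"slide":[0.029,-0.0077,0],"yaw":0.16}]'
python3 - <<'E'
from h import *
c=camera("wrist");o=get_obs(); print(o["position"],o["ft_force"])
np.save('pics/wrist4.npy',c,allow_pickle=True)
t=camera("top"); np.save('pics/top4.npy',t,allow_pickle=True)
a=cv2.resize(c["frame"][0:200,160:360,::-1],None,fx=2,fy=2,interpolation=cv2.INTER_CUBIC)
b=cv2.resize(t["frame"][170:220,245:295,::-1],None,fx=8,fy=8,interpolation=cv2.INTER_CUBIC)
cv2.imwrite('pics/c4.png',np.hstack([a,b]))
E
```

```text
clock: 6.15
position: [0.515, -0.0385, 0.0863]
ee_rot: [0.998, 0.065, 0.0, -0.0]
ft_force: [-0.2, -0.2, -1.5]
grip_width: 0.188
grasp_force: 97.7
[ 0.51486547 -0.03842304  0.08625469] [-0.85521695 -0.58954945 -1.61971497]
```

View pics/c4.png

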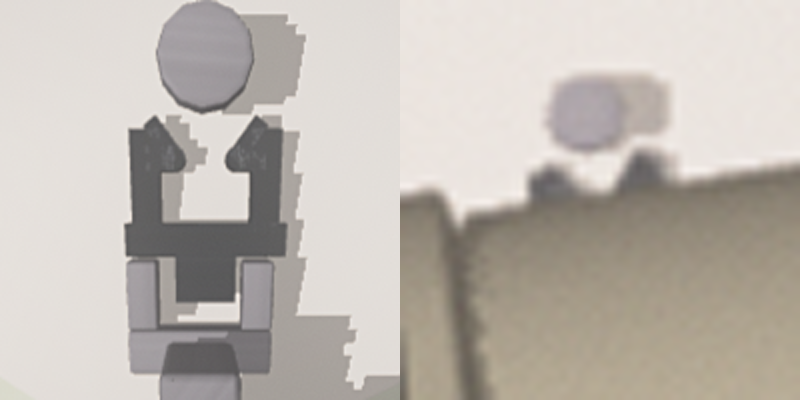

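The clip sits flush on both prongs, centred on x≈206, and the spindle cap is centred at x≈205, so it is aligned. I'll compute the remaining travel.

```bash
python3 - <<'E'
from h import *
c=np.load('pics/wrist4.npy',allow_pickle=True).item()
q=lambda x,y,z:p2w(c,(x+.5)/2-.5+160,(y+.5)/2-.5,z)[:2]
s=q(205,54,.0776); b=q(206,256,.066); h=.1275+0
h=np.arctan2(*(q(206,128,.066)-b)[::-1]); e=np.array([np.cos(h),np.sin(h)])
d=s-b; print(s,b,h,d@e,e[0]*d[1]-e[1]*d[0])
hl=np.arctan2(*(q(286,255.,.066)-q(125,255,.066))[::-1])+np.pi/2; print(hl)
c=np.load('pics/top4.npy',allow_pickle=True).item(); print(p2w(c,(187.5)/8-.5+245,(114.5)/8-.5+170,.0776))
E
```

```text
[ 0.62391734 -0.02615754] [ 0.58007548 -0.03241448] 0.13387798528356512 0.04428471995000176 0.00034900287139523305
0.1301790019581568
[ 0.62378153 -0.02699783  0.0776    ]
```

```bash
python3 -m inch '[{"slide":[0.002,0.0003,0],"yaw":0},{"slide":[0.004,0.0005,0],"yaw":0},{"slide":[0.006,0.0008,0],"yaw":0},{"slide":[0.008,0.001,0],"yaw":0},{"slide":[0.01,0.0013,0],"yaw":0},{"slide":[0.012,0.0016,0],"yaw":0},{"slide":[0.014,0.0018,0],"yaw":0},{"slide":[0.016,0.0021,0],"yaw":0},{"slide":[0.018,0.0023,0],"yaw":0},{"slide":[0.02,0.0026,0],"yaw":0},{"slide":[0.022,0.0029,0],"yaw":0},{"slide":[0.024,0.0031,0],"yaw":0},{"slide":[0.0255,0.0033,0],"yaw":0},{"slide":[0.0255,0.0033,0],"yaw":0},{"slide":[0.0255,0.0033,0],"yaw":0}]'
```

```text
clock: 7.5
position: [0.5407, -0.0351, 0.0864]
ee_rot: [0.998, 0.065, 0.0, 0.0]
ft_force: [0.2, 0.2, -2.4]
grip_width: 0.191
grasp_force: 97.7
```

```bash
python3 -m inch '[{"slide":[0.0005,0.0001,0],"yaw":0},{"slide":[0.001,0.0001,0],"yaw":0},{"slide":[0.0015,0.0002,0],"yaw":0},{"slide":[0.002,0.0003,0],"yaw":0},{"slide":[0.002,0.0003,0],"yaw":0}]'
python3 - <<'E'
from h import *
c=camera("wrist");o=get_obs(); print(o["position"],o["ft_force"])
np.save('pics/wrist5.npy',c,allow_pickle=True)
save(c["frame"][:,:,::-1],"w5.png",(160,0,360,200),3)
E
```

```text
clock: 7.92
position: [0.5425, -0.0349, 0.0863]
ee_rot: [0.998, 0.065, 0.0, 0.0]
ft_force: [0.4, -0.7, -0.8]
grip_width: 0.191
grasp_force: 97.7
[ 0.54247075 -0.03487389  0.08635364] [ 0.1642388  -0.6398886  -1.49509445]
```

View pics/w5.png

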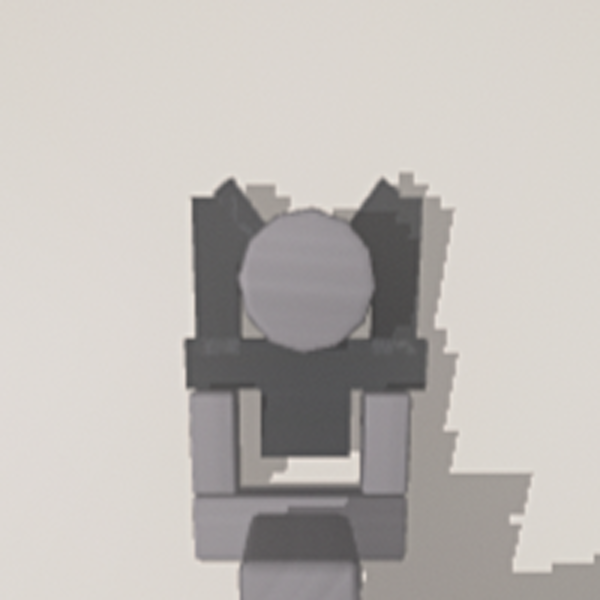

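```bash
python3 - <<'E'
from h import *
c=np.load('pics/wrist5.npy',allow_pickle=True).item()
q=lambda x,y,z:p2w(c,(x+.5)/3-.5+160,(y+.5)/3-.5,z)[:2]
s=q(307,280,.0776); b=q(306,389,.066); print(s,b,np.linalg.norm(s-b))
E
python3 -m inch '[{"slide":[0.0005,0.0001,0],"yaw":0},{"slide":[0.001,0.0001,0],"yaw":0},{"slide":[0.0015,0.0002,0],"yaw":0},{"slide":[0.0015,0.0002,0],"yaw":0}]'
```

```text
[ 0.62424978 -0.02607352] [ 0.60663948 -0.0283593 ] 0.01775802442849094
clock: 8.3
position: [0.544, -0.0347, 0.0863]
ee_rot: [0.998, 0.065, 0.0, 0.0]
ft_force: [0.9, 0.8, -1.6]
grip_width: 0.19
grasp_force: 97.7
```

```bash
python3 -m inch '[{"slide":[0.0005,0.0001,0],"yaw":0},{"slide":[0.001,0.0001,0],"yaw":0},{"slide":[0.001,0.0001,0],"yaw":0}]'; python3 -m inch '[{"slide":[0.0005,0.0001,0],"yaw":0},{"slide":[0.001,0.0001,0],"yaw":0},{"slide":[0.001,0.0001,0],"yaw":0}]'
```

```text
clock: 8.55
position: [0.5447, -0.0346, 0.0863]
ee_rot: [0.998, 0.065, -0.0, 0.0]
ft_force: [-2.5, -0.7, -0.1]
grip_width: 0.191
grasp_force: 97.8
clock: 8.8
position: [0.5449, -0.0346, 0.0861]
ee_rot: [0.998, 0.065, -0.001, 0.0]
ft_force: [-6.7, -0.0, 1.5]
grip_width: 0.192
grasp_force: 98.2
```

```bash
python3 -m inch '[{"slide":[0.001,0.0001,0],"yaw":0},{"slide":[0.002,0.0003,0],"yaw":0},{"slide":[0.002,0.0003,0],"yaw":0}]'
```

```text
clock: 9.05
position: [0.5452, -0.0346, 0.0856]
ee_rot: [0.998, 0.065, -0.003, 0.0]
ft_force: [-13.2, -0.6, 4.8]
grip_width: 0.191
grasp_force: 98.6
```

```bash
python3 -m inch '[{"slide":[-0.003,-0.0004,0],"yaw":0},{"slide":[-0.006,-0.0008,0.0005],"yaw":0},{"slide":[-0.012,-0.0016,0.001],"yaw":0},{"slide":[-0.02,-0.0026,0.001],"yaw":0},{"slide":[-0.03,-0.0039,0.001],"yaw":0},{"slide":[-0.04,-0.0052,0.001],"yaw":0},{"slide":[-0.0446,-0.0058,0.01],"yaw":0},{"slide":[-0.0446,-0.0058,0.03],"yaw":0},{"slide":[-0.0446,-0.0058,0.05],"yaw":0},{"slide":[-0.0446,-0.0058,0.05],"yaw":0}]'
python3 - <<'E'
from h import *
c=camera("wrist")
t=camera("top"); np.save('pics/top6.npy',t,allow_pickle=True)
a=cv2.resize(c["frame"][0:240,130:380,::-1],None,fx=1.6,fy=1.6,interpolation=cv2.INTER_CUBIC)
b=cv2.resize(t["frame"][165:213,245:293,::-1],None,fx=8,fy=8,interpolation=cv2.INTER_CUBIC)
cv2.imwrite('pics/c6.png',np.hstack([a,b]))
E
```

```text
clock: 9.88
position: [0.5051, -0.0401, 0.1407]
ee_rot: [0.998, 0.065, 0.003, 0.001]
ft_force: [1.5, 0.3, -0.7]
grip_width: 0.189
grasp_force: 97.8
```

View pics/c6.png

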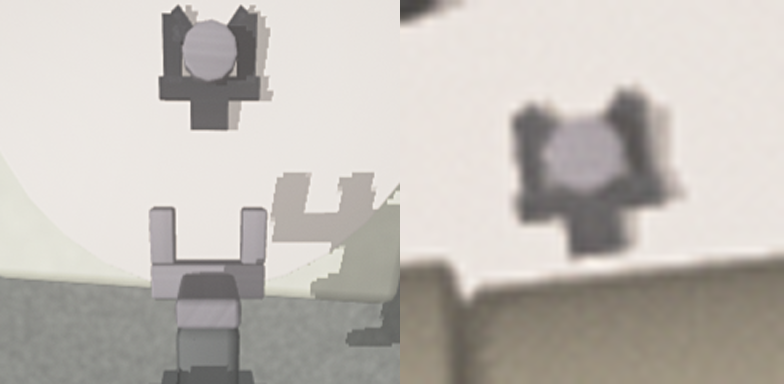

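The clip is round the groove and the fork is clear of it (cap centred inside the eye in both views). Next I return the fork to the tray.

```bash
python3 -m inch '[{"slide":[0,-0.015,0],"yaw":0},{"slide":[0,-0.04,0],"yaw":-0.04},{"slide":[0,-0.07,0],"yaw":-0.08},{"slide":[0,-0.1,0],"yaw":-0.12},{"slide":[0.003,-0.13,0],"yaw":-0.16},{"slide":[0.005,-0.16,0],"yaw":-0.215},{"slide":[0.007,-0.19,0],"yaw":-0.215},{"slide":[0.009,-0.22,0],"yaw":-0.215},{"slide":[0.0106,-0.25,-0.01],"yaw":-0.215},{"slide":[0.0106,-0.28,-0.02],"yaw":-0.215},{"slide":[0.0106,-0.3,-0.03],"yaw":-0.215},{"slide":[0.0106,-0.3078,-0.04],"yaw":-0.215},{"slide":[0.0106,-0.3078,-0.06],"yaw":-0.215},{"slide":[0.0106,-0.3078,-0.08],"yaw":-0.215},{"slide":[0.0106,-0.3078,-0.095],"yaw":-0.215},{"slide":[0.0106,-0.3078,-0.1],"yaw":-0.215},{"slide":[0.0106,-0.3078,-0.104],"yaw":-0.215},{"slide":[0.0106,-0.3078,-0.106],"yaw":-0.215},{"slide":[0.0106,-0.3078,-0.107],"yaw":-0.215},{"slide":[0.0106,-0.3078,-0.107],"yaw":-0.215}]'
```

```text
clock: 11.65
position: [0.5143, -0.3478, 0.03]
ee_rot: [0.999, -0.043, 0.0, 0.0]
ft_force: [-0.0, -0.4, -0.9]
grip_width: 0.194
grasp_force: 97.8
```

```bash
python3 -m inch '[{"slide":[0,0,-0.0005],"yaw":0},{"slide":[0,0,-0.001],"yaw":0},{"slide":[0,0,-0.0015],"yaw":0},{"slide":[0,0,-0.0015],"yaw":0}]'
```

```text
clock: 11.98
position: [0.5143, -0.348, 0.0291]
ee_rot: [0.999, -0.043, 0.0, 0.0]
ft_force: [-3.3, 1.4, 7.1]
grip_width: 0.187
grasp_force: 99.1
```

Contact with the tray floor is confirmed. I'll open to the earlier gap and then lift away.

```bash
python3 -m inch '[{"slide":[0,0,0],"yaw":0},{"slide":[0,0,0],"yaw":0},{"slide":[0,0,0],"yaw":0},{"slide":[0,0,0],"yaw":0},{"slide":[0,0,0],"yaw":0},{"slide":[0,0,0],"yaw":0}]' 110
python3 -m inch '[{"slide":[0,0,0.01],"yaw":0},{"slide":[0,0,0.03],"yaw":0},{"slide":[0,0,0.06],"yaw":0},{"slide":[0,0,0.09],"yaw":0},{"slide":[0,0,0.1145],"yaw":0},{"slide":[-0.0,0,0.1145],"yaw":0},{"slide":[0,0,0.1145],"yaw":0}]'
python3 - <<'E'
from h import *
# compare with images from before the job, numerically
c=camera("wrist")["frame"].astype(int); w=load("wrist")["frame"].astype(int)
sub=slice(100,250),slice(215,310)
print("fork diff",np.abs(c[sub]-w[sub]).mean(), np.abs(c[sub]-w[sub]).max())
t=camera("top")["frame"].astype(int); a=load("top")["frame"].astype(int)
for n,(x0,y0,x1,y1) in dict(jar1=(110,130,155,170),jar2=(355,120,395,160),screwdriver=(350,185,375,265)).items():
    print(n,np.abs(t[y0:y1,x0:x1]-a[y0:y1,x0:x1]).mean())
E
```

```text
clock: 12.48
position: [0.5139, -0.3478, 0.0278]
ee_rot: [0.999, -0.043, -0.0, 0.0]
ft_force: [-0.3, -0.3, -0.2]
grip_width: 0.566
grasp_force: 0.0
clock: 13.07
position: [0.5148, -0.3483, 0.1447]
ee_rot: [0.999, -0.043, 0.002, 0.001]
ft_force: [0.9, 0.5, -0.4]
grip_width: 0.563
grasp_force: 0.0
fork diff 55.68645614035088 193
jar1 1.7155555555555555
jar2 1.6095833333333334
screwdriver 2.5033333333333334
```

The fork diff is invalid because its reference file had been overwritten. I'll compare with the w1 view taken from the same pose instead.

```bash
python3 - <<'E'
from h import *
w=cv2.resize(cv2.imread('pics/w1.png'),(512,384),interpolation=cv2.INTER_AREA)[100:260,200:320]
c=camera("wrist")["frame"][90:270,190:330,::-1]
m=cv2.matchTemplate(np.ascontiguousarray(c),w,cv2.TM_CCOEFF_NORMED); _,v,_,l=cv2.minMaxLoc(m); print(v,l,get_obs()["position"])
E
```

```text
0.9918919205665588 (10, 11) [ 0.51331282 -0.34743754  0.14135173]
```

```bash
python3 -c "
from workcell import *
print(hand_in())"
```

```text
the job is handed in; nothing more can be done
None
```

I pushed the clip home on the spindle groove with the fork (firm stop at about 13 N), laid the fork back in its tray spot, left the jars unmoved, and handed in at about 13 s; no verdict came back.

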